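# Switch the sorting chute over and feed the waiting sleeves

### The arm

A 6-joint arm with a two-finger parallel gripper is mounted at the origin on a cart in front of the work surface, level with it; the furniture and walls round the work are solid. World frame = base frame: x ahead of the robot, y to its left, z up, the work surface at z = 0. Lengths are in m, angles in rad, forces in N, time in s.
With the tool pointing down it reaches from about 0.375 to 0.925 m from the base axis. Payload 5.7 kg.
Tool frame: the origin (TCP) lies on the centre line of the jaws, within the pads' length; the fingertips stand 8 mm ahead of it and the grasp point (between the pads) lies 11 mm behind it; z points along the fingers, y is the direction in which the jaws open and shut (so a half turn about z gives the same grasp; the last joint's range is limited). The gripper opens to 85 mm and grips with 20 to 120 N. Pads are 22 mm wide; open, the fingers measure 114 mm over their backs; the gripper's body (76 mm by 85 mm) begins 54 mm behind the grasp point. The pads swing forward as they close: fully open they stand 13 mm farther back than shut.
Start: joints at [1.143, 0.359, 1.51, -0, 1.272, -0.115], TCP at [0.185, 0.571, 0.239] pointing down, gripper open.
Joint ranges: [-2.97, 2.97], [-1.01, 2.36], [0.21, 2.38], [-0.96, 4.11], [0.2, 2.71], [-2.98, 2.98]. Speed limits (rad/s): [2.39, 2.39, 3.14, 3.14, 3.14, 3.14].

### API

Orientations are given as [roll, pitch, yaw] about the fixed x, y, z axes, in that order (R = Rz(yaw) Ry(pitch) Rx(roll)).
In Python, from rig import state, grab_frame, close_job, regions_of, landmark_of gives the robot as it stands.
- The arm moves only by the tool carry_out, never from a script. Its argument "commands" is a list of rows, each a list of 5 numbers: the gripper's target within -1 to 1 (fully open at 1, half-way at 0, shut at -1), then the shift along the world's x, y, z in mm, then the turn about the world's z in rad. In form: [[jaw, dx, dy, dz, twist], ...]. A call has 1 to 12 rows; each row shifts and turns the commanded pose from where the row before left it; what a row does not reach is not made up. A row lasts 1/12 s, in which the tool goes at most 41.7 mm and 7.16 degrees, less where a joint would pass 70% of its speed; a pose out of reach is approached as far as the arm can. A call is refused whole if a number of a shift passes 41.7 or a number of a turn 0.125, either way. A call with a gripper value outside its range is refused whole. The fingers move at their own pace and stop on an object; the grip force is fixed at half the most. Time passes only in rows, so rows that do not move let the fingers close. It gives the time, the measured TCP pose, the force and the opening at its end, in the units of the state.
- state(): the state, without advancing time (a new reading comes with each control period).
- grab_frame(name): name is "scene" or "top" or "wrist"; returns a dict with "pixels" (480x640x3 uint8, red, green, blue), "intrinsics" (3x3 intrinsics, pixels), "rvec" (rotation vector, rad) and "tvec" (3), from world to camera coordinates, as OpenCV has them. Camera axes: x right, y down, z forward; pixel columns grow to the right and rows downward; lengths in m; the calibration is good to about 2 mm. A picture is of the moment at which its call begins. There is no depth.
- close_job(): hands the job in, once; it reports no verdict.
Trained networks look in a picture, given as the dict that the camera call returned (one of the last four; its "shot" number tells which), for a name from the list of things; names that differ only in an ending like _2 or _b are one class to them, and where a whole thing is asked for, a point or a joint stands for the part that bears it (a point fixed in the world has none). Each returns a list of dicts, best first, with "score" (0 to 1); they miss things now and then, are a little off and sometimes report something else, mostly with a low value. They report only what shows in the picture. A call takes as long as a camera call.
- regions_of(picture, name): "pixels" (480x640 bool, what is visible of it) and "position" ([row, column] in pixels, amid what is visible of it).
- landmark_of(picture, name): "position" ([row, column] in pixels: a listed point, or the origin of a listed thing).
The state is a dict: "time_s": time; "joints": joint angles; "joint_velocities": joint speeds; "effort": joint torques, N m; "eef_pos": TCP position; "ee_rot": TCP orientation; "wrist_force": force on the tool from outside, world axes, zero at the start; "torque": the same for the moment, N m; "opening": opening from 0.0 (shut) to 1.0 (fully open).
Only numpy, scipy, OpenCV 4.12 (cv2) and the standard library are available. Lean on these libraries where they do the work, as an engineer would, in place of code of your own. Each camera call takes 0.05 s, during which the arm holds its last target. There are 200 camera calls.

### The job

Switch the sleeve chute over to its other box: with a fingertip press down the red finger pad that is standing high, until the rocker gate tips over its pivot and rests on its other stop. Then push the two steel sleeves that lie on the chute's ledge along it and into the mouth, so that both roll over the gate and down into the box it now feeds. Nothing is to be picked up: only press and push, and leave the boxes and everything else where they are.

Things in the scene. Friction and masses are not known exactly. Their poses are not given: they have to be found in the camera images.
- chute: Sorting chute, fixed: grey base 122 x 552 mm, upright narrow channel with clear front and aluminium back plate. Origin: bench height, straight below the pivot; z up, y along the channel to the left (ledge side), x from front (rocker bar) to back. 'Chute x, y' below are in this frame, heights above the bench. Tumbler weight behind: x 36 to 74, y within 42, top 196 mm high.
- mouth (a point): Point above the pivot at the height of the ledge floor (166 mm). The mouth, open from chute y +18 to -21 mm, drops parts on to the gate; a stop plate 200 mm high closes its far side. The ledge is a flat strip 36 mm wide (x -18 to 18) from y +18 to +151 mm; side rails (46 mm over all) and rear lip stand 3 mm above its floor. Parts are pushed along it towards -y, over the mouth's edge.
- rocker (a joint): Rocker gate, rad: gate plate in the channel, bar with two pads in front, weight behind, on one shaft 124 mm high. +0.31: left pad (+y) high, right end low, feeds the right box; -0.31: right pad high, feeds the left box. Starts at rest on either stop. Top-heavy: about 1 N on the high pad brings it to the middle (pads 136 mm high); past that it drops over by itself.
- pad_left (a point): Centre of the top face of the left red finger pad, a disc of 32 mm diameter on the rocker bar, at chute x -80, y +105 mm when level. 167 mm above the bench when high, 103 mm when low; its rim is 41 mm in front of the channel's front plate.
- pad_right (a point): Centre of the top face of the right red finger pad, the same, at chute x -80, y -105 mm when level.
- sleeve_front_mid (a point): Middle of the first waiting steel sleeve (25 mm diameter, 30 mm long, 45 g). It lies on the ledge, axis across it, and rolls along chute y. Starts near chute y +50 mm, middle 176.5 mm above the bench, in a shallow vee nest (44 mm wide, 2.3 mm deep). Under 1 N rolls it out; push low, fingertips 4 to 8 mm above the ledge floor: above its middle they ride up and wedge it.
- sleeve_rear_mid (a point): Middle of the second waiting sleeve, the same kind, lying the same way in a second nest near chute y +120 mm; clear gap between the sleeves 45 mm. It may come to rest in the first nest on its way and wants pushing on.
- box_left: Blue open parts box, 123 x 104 x 48 mm, loose, on the base plate at its left (+y) end under the left ramp, between low fences. Origin: centre of its underside; its x (123 mm side) runs along chute y. Inside 113 x 92 mm, floor 10 mm up.
- box_right: The same kind of box at the right (-y) end, under the right ramp.
- spare_sleeve: Bystander: a third steel sleeve, 25 mm diameter, 30 mm high, upright on the bench behind the chute. Origin: centre of its underside.
- cap: Bystander: red flanged cap, 31 mm diameter, 15 mm high, on the bench behind the chute. Origin: centre of its underside.
- screw_tray: Bystander: round steel tray with screws, 103 mm diameter, 20 mm high, in front of the chute. Origin: centre of its underside.
- gauge: Bystander: steel pin gauge, 17 x 100 x 15 mm, lying on the closed black parts case (50 mm high) in front of the chute. Origin: under its middle.
- oil: Bystander: green oil bottle with spout, 38 mm diameter, 89 mm high, at the left of the bench. Origin: centre of its underside.

How it is judged:
On the way:
1. the rocker gate has tipped over its pivot on to its other stop (((value of joint rocker above 0.26 rad and distance of pad_left from where it was at the start of the episode above 0.03 m) or (value of joint rocker below -0.26 rad and distance of pad_left from where it was at the start of the episode above 0.03 m))), for 0.2 s.
At the end, for the whole second after the job is handed in: The gate rests on the stop opposite to where it started (within 0.05 rad), and both sleeves lie inside the box (their middles between its walls, less than 55 mm above its underside) that the gate now feeds (((value of joint rocker above 0.26 rad and distance of pad_left from where it was at the start of the episode above 0.03 m and x of sleeve_front_mid in the frame of box_right between -0.058 and 0.058 m and y of sleeve_front_mid in the frame of box_right between -0.048 and 0.048 m and z of sleeve_front_mid in the frame of box_right between 0 and 0.055 m and x of sleeve_rear_mid in the frame of box_right between -0.058 and 0.058 m and y of sleeve_rear_mid in the frame of box_right between -0.048 and 0.048 m and z of sleeve_rear_mid in the frame of box_right between 0 and 0.055 m) or (value of joint rocker below -0.26 rad and distance of pad_left from where it was at the start of the episode above 0.03 m and x of sleeve_front_mid in the frame of box_left between -0.058 and 0.058 m and y of sleeve_front_mid in the frame of box_left between -0.048 and 0.048 m and z of sleeve_front_mid in the frame of box_left between 0 and 0.055 m and x of sleeve_rear_mid in the frame of box_left between -0.058 and 0.058 m and y of sleeve_rear_mid in the frame of box_left between -0.048 and 0.048 m and z of sleeve_rear_mid in the frame of box_left between 0 and 0.055 m))); the robot touches nothing.
It fails at once if a waiting sleeve is lifted off the ledge (more than 12 mm above where it lay) (height (world z) of any of sleeve_front_mid, sleeve_rear_mid above 0.189 m).
It fails at once if a bystander is moved by more than 20 mm (distance of any of spare_sleeve, cap, screw_tray, gauge, oil from where it was at the start of the episode above 0.02 m).
It fails at once if a box is moved by more than 20 mm (distance of any of box_left, box_right from where it was at the start of the episode above 0.02 m).
It also fails if it takes over 51 s, if anything falls off the work surface, if the arm or the gripper's body presses on something with over 40 N, if the wrist force passes 120 N, or if a joint passes its speed limit or range.

## Working session

There is one attempt and no reset: what is moved stays moved. The work goes in short steps, Python scripts to look and compute and a tool call to move; the robot and the scene stay as the last step left them, time stands still between calls to the robot, and variables do not carry over. Pictures are saved under pics/ and viewed, about 8 in all and at most 12, crops included, and the job is handed in when it is done.

Besides the shell and the picture viewer there is one more tool, called after "Emit:" as name(argument=value, ...) on one line, values as JSON. carry_out: Moves the arm, as the interface text tells. Its arguments: {"type":"object","properties":{"commands":{"type":"array"}},"required":["commands"]}

```bash
mkdir -p pics; cat > h.py <<'E'
import numpy as np, cv2
from rig import *
def cam(f):
    R=cv2.Rodrigues(np.array(f["rvec"],float))[0]; return np.array(f["intrinsics"]),R,np.array(f["tvec"],float).ravel()
def onz(f,rc,z):
    K,R,t=cam(f); d=R.T@np.linalg.inv(K)@np.array([rc[1],rc[0],1.]); c=-R.T@t
    return c+d*(z-c[2])/d[2]
def proj(f,P):
    K,R,t=cam(f); return cv2.projectPoints(np.array(P,float).reshape(-1,1,3),np.array(f["rvec"],float),t,K,None)[0].reshape(-1,2)
def save(f,n): cv2.imwrite("pics/"+n,f["pixels"][:,:,::-1])
E
python3 - <<'E'
from h import *
np.set_printoptions(precision=4,suppress=True)
Z=dict(mouth=.166,pad_left=.135,pad_right=.135,sleeve_front_mid=.1765,sleeve_rear_mid=.1765,chute=0,box_left=.0,box_right=.0,spare_sleeve=0,cap=0,screw_tray=0,gauge=.05,oil=0)
ims=[]
for c in ("scene","top"):
    f=grab_frame(c); ims.append(f["pixels"]); save(f,c+".png")
    for n,z in Z.items():
        L=landmark_of(f,n)
        for l in L[:2]: print(c,n,round(l["score"],2),np.round(l["position"],1),onz(f,l["position"],z))
        if n.startswith("pad") and L:
            print("   hi",onz(f,L[0]["position"],.167),"lo",onz(f,L[0]["position"],.103))
print(state()["eef_pos"],state()["ee_rot"])
E
```

```text
scene mouth 0.95 [221.7 379.5] [ 0.5665 -0.2974  0.166 ]
scene pad_right 0.55 [253.8 330. ] [ 0.4676 -0.277   0.135 ]
scene pad_right 0.48 [274.4 445.4] [ 0.5736 -0.442   0.135 ]
   hi [ 0.4416 -0.3046  0.167 ] lo [ 0.4935 -0.2494  0.103 ]
scene sleeve_front_mid 0.79 [204.3 381.4] [ 0.5962 -0.2729  0.1765]
scene sleeve_front_mid 0.29 [264.8 251.2] [ 0.3232 -0.25    0.1765]
scene sleeve_rear_mid 0.66 [310.8 446.3] [ 0.4724 -0.5164  0.1765]
scene sleeve_rear_mid 0.65 [179.4 380.9] [ 0.6559 -0.2154  0.1765]
scene chute 0.9 [291.9 375.2] [ 0.5649 -0.3027  0.    ]
scene box_left 0.95 [222.  380.5] [ 0.7366 -0.1545  0.    ]
scene box_right 0.87 [374.2 371.6] [ 0.4186 -0.4347  0.    ]
scene spare_sleeve 0.67 [309.6 445.7] [ 0.6288 -0.4228  0.    ]
scene cap 0.67 [275.  447.4] [ 0.7076 -0.3649  0.    ]
scene screw_tray 0.73 [387.5 251.1] [ 0.2526 -0.3232  0.    ]
scene gauge 0.88 [266.4 254.7] [ 0.404  -0.1353  0.05  ]
scene gauge 0.66 [202.9 381.6] [ 0.7382 -0.1516  0.05  ]
scene oil 0.82 [216.9 239.1] [0.5107 0.0736 0.    ]
top mouth 0.61 [204.2 364.7] [ 0.5632 -0.2926  0.166 ]
top mouth 0
[... 381 characters left out ...]
648 -0.2987  0.1765]
top sleeve_rear_mid 0.67 [159.7 336.3] [ 0.6599 -0.2289  0.1765]
top chute 0.85 [219.5 364.3] [ 0.5682 -0.3045  0.    ]
top chute 0.22 [349.7 372.7] [ 0.2537 -0.3261  0.    ]
top box_left 0.89 [154.4 310.3] [ 0.7335 -0.1676  0.    ]
top box_right 0.66 [284.1 423.1] [ 0.4115 -0.447   0.    ]
top box_right 0.66 [165.2 389. ] [ 0.7093 -0.3656  0.    ]
top spare_sleeve 0.59 [195.7 411.8] [ 0.6314 -0.422   0.    ]
top cap 0.61 [163.8 385.7] [ 0.7128 -0.3573  0.    ]
top screw_tray 0.76 [352.8 369.5] [ 0.2464 -0.3186  0.    ]
top gauge 0.75 [283.6 288.9] [ 0.3999 -0.1266  0.05  ]
top oil 0.66 [240.1 210. ] [0.5086 0.0718 0.    ]
[0.1846 0.5709 0.2393] [-3.1415  0.      2.8288]
```

View pics/scene.png

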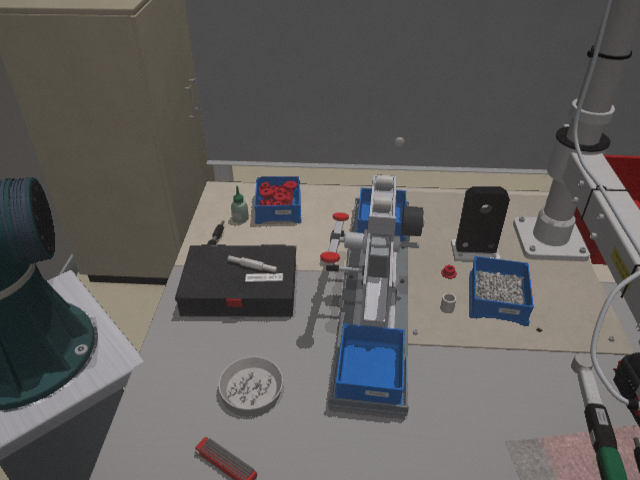

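View pics/top.png

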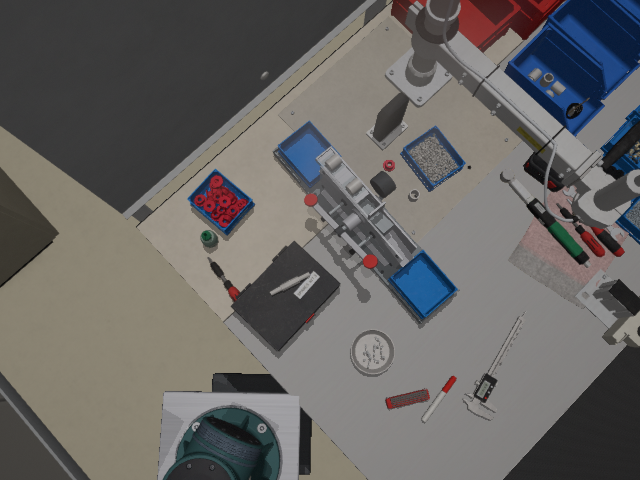

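The scene view shows the right pad (330,257) and left pad (340,216), with the sleeves at about (381,204) and (381,180). In the top view the pads are at (371,261) and (310,200). The two views only agree for the right pad if it is high. I'll fit the chute frame to all landmarks together.

```bash
python3 - <<'E'
from h import *
from scipy.optimize import least_squares
np.set_printoptions(precision=4,suppress=True)
pts=dict(mouth=[0,0,.166],sleeve_front_mid=[0,.05,.1765],sleeve_rear_mid=[0,.12,.1765],chute=[0,0,0],pad_left=None,pad_right=None)
obs=[];fr={c:grab_frame(c) for c in("scene","top")}
for c,f in fr.items():
    for n in pts:
        for l in landmark_of(f,n)[:3]: obs.append((c,n,l["position"][::-1],l["score"]))
def loc(n,s):
    if pts[n] is not None: return pts[n]
    th=.31*s; sg=1 if n=="pad_left" else -1
    y,z=sg*.105,.012; return [-.08,y*np.cos(th)-z*np.sin(th),.124+y*np.sin(th)+z*np.cos(th)]
def W(p,q): 
    c,s=np.cos(p[2]),np.sin(p[2]); return [p[0]+s*q[0]+c*q[1],p[1]-c*q[0]+s*q[1],q[2]]
for s in(1,-1):
    def res(p): return np.concatenate([proj(fr[c],W(p,loc(n,s)))[0]-uv for c,n,uv,w in obs if w>.5])
    r=least_squares(res,[.57,-.303,.72],loss="soft_l1",x_scale=[.01,.01,.05]); p=r.x
    print(s,r.cost,p)
    for (c,n,uv,w) in obs: print("  ",c,n,round(w,2),proj(fr[c],W(p,loc(n,s)))[0]-uv)
    print({k:np.array(W(p,loc(k,s))) for k in pts})
    f=fr["scene"]; im=f["pixels"][:,:,::-1].copy()
    for k in pts: cv2.circle(im,tuple(int(v) for v in proj(f,W(p,loc(k,s)))[0]),2,(0,255,0),-1)
    cv2.imwrite(f"pics/fit{s}.png",cv2.resize(im[150:310,280:480],None,fx=3,fy=3))
im=np.hstack([cv2.imread(f"pics/fit{s}.png") for s in(1,-1)]);cv2.imwrite("pics/fit.png",cv2.resize(im,(800,320)))
E
```

```text
1 199.9783143706558 [ 0.5669 -0.3014  0.696 ]
   scene mouth 0.93 [ 2.0258 -1.1777]
   scene sleeve_front_mid 0.62 [-1.7157 -1.5703]
   scene sleeve_front_mid 0.32 [  1.5843 -20.9703]
   scene sleeve_rear_mid 0.49 [ 0.786  -1.2867]
   scene pad_left 0.86 [  0.4037 -23.6264]
   scene pad_right 0.98 [ 0.6549 30.8346]
   top mouth 0.69 [3.2084 2.1452]
   top mouth 0.3 [ -3.1916 -58.5548]
   top sleeve_front_mid 0.53 [-2.0305 -2.0639]
   top sleeve_rear_mid 0.74 [-1.45   2.569]
   top sleeve_rear_mid 0.47 [123.05  -80.031]
   top chute 0.58 [-0.3704 -0.3083]
   top chute 0.51 [54.6296 63.6917]
   top pad_left 0.82 [ 3.2088 -8.3149]
   top pad_right 0.96 [-4.7335  5.6393]
{'mouth': array([ 0.5669, -0.3014,  0.166 ]), 'sleeve_front_mid': array([ 0.6053, -0.2693,  0.1765]), 'sleeve_rear_mid': array([ 0.659 , -0.2244,  0.1765]), 'chute': array([ 0.5669, -0.3014,  0.    ]), 'pad_left': array([ 0.5895, -0.1782,  0.1675]), 'pad_right': array([ 0.436 , -0.3064,  0.1034])}
-1 137.09946981175744 [ 0.565  -0.3019  0.6881]
   scene mouth 0.93 [ 1.517  -0.5924]
   scene sleeve_front_mid 0.62 [-1.9853
[... 153 characters left out ...]
scene pad_right 0.98 [ 0.5899 -0.4077]
   top mouth 0.69 [3.4697 2.9965]
   top mouth 0.3 [ -2.9303 -57.7035]
   top sleeve_front_mid 0.53 [-1.6312 -1.3253]
   top sleeve_rear_mid 0.74 [-0.8615  3.1454]
   top sleeve_rear_mid 0.47 [123.6385 -79.4546]
   top chute 0.58 [-0.1401  0.4512]
   top chute 0.51 [54.8599 64.4512]
   top pad_left 0.82 [ 1.8443 -2.6308]
   top pad_right 0.96 [-4.6107 -0.6352]
{'mouth': array([ 0.565 , -0.3019,  0.166 ]), 'sleeve_front_mid': array([ 0.6036, -0.2702,  0.1765]), 'sleeve_rear_mid': array([ 0.6577, -0.2257,  0.1765]), 'chute': array([ 0.565 , -0.3019,  0.    ]), 'pad_left': array([ 0.5942, -0.1743,  0.1034]), 'pad_right': array([ 0.4398, -0.3013,  0.1675])}
```

View pics/fit.png

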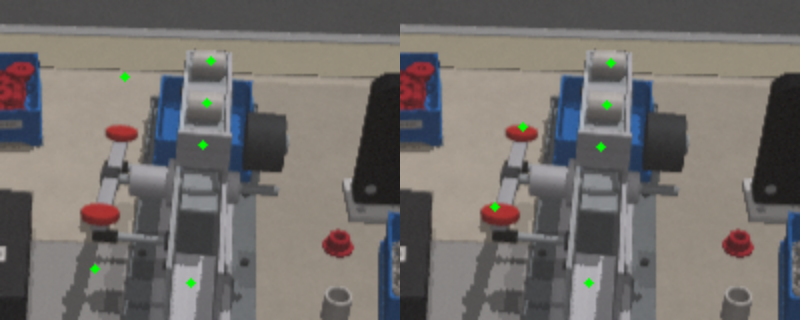

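The fit with the right pad high (rocker −0.31) matches within a few pixels, and the opposite fit is clearly off. So I press the right pad at about (0.440, −0.303, 0.167), which will feed the right box. First I approach with the jaws shut.

Emit:
carry_out(commands=[[-1, 21, -27, 5, -0.12], [-1, 21, -27, 5, -0.12], [-1, 21, -27, 5, -0.12], [-1, 21, -27, 5, -0.12], [-1, 21, -27, 5, -0.12], [-1, 21, -27, 5, -0.12], [-1, 21, -27, 5, -0.12], [-1, 21, -27, 5, -0.12], [-1, 21, -27, 5, -0.12], [-1, 21, -27, 5, -0.12], [-1, 21, -27, 5, -0.12], [-1, 21, -27, 5, -0.12]])

```text
time_s: 3.1
eef_pos: [0.4374, 0.2454, 0.2997]
ee_rot: [3.141, -0.0, 1.383]
wrist_force: [1.1, 0.2, -0.4]
opening: 0.002
```

Emit:
carry_out(commands=[[-1, 0, -36, 0, -0.12], [-1, 0, -36, 0, -0.12], [-1, 0, -36, 0, -0.12], [-1, 0, -36, 0, -0.12], [-1, 0, -36, 0, -0.12], [-1, 0, -36, 0, -0.08], [-1, 0, -36, 0, 0], [-1, 0, -36, 0, 0], [-1, 0, -36, 0, 0], [-1, 0, -36, 0, 0], [-1, 0, -36, 0, 0], [-1, 0, -36, 0, 0]])

```text
time_s: 4.1
eef_pos: [0.4363, -0.187, 0.2995]
ee_rot: [3.141, -0.0, 0.709]
wrist_force: [1.3, -0.5, -0.1]
opening: -0.0
```

Emit:
carry_out(commands=[[-1, 0, -36, 0, 0], [-1, 0, -36, 0, 0], [-1, 0, -36, 0, 0], [-1, 0, 0, 0, 0], [-1, 0, 0, 0, 0]])

```text
time_s: 4.52
eef_pos: [0.4364, -0.2948, 0.299]
ee_rot: [-3.141, -0.0, 0.706]
wrist_force: [0.4, 0.2, -0.4]
opening: -0.0
```

Emit:
carry_out(commands=[[-1, 3, -8, -35, 0], [-1, 0, 0, -35, 0], [-1, 0, 0, -30, 0], [-1, 0, 0, 0, 0], [-1, 0, 0, 0, 0]])

```text
time_s: 4.93
eef_pos: [0.4387, -0.299, 0.1984]
ee_rot: [-3.137, 0.0, 0.71]
wrist_force: [0.4, 0.3, 0.6]
opening: 0.001
```

```bash
python3 - <<'E'
from h import *
f=grab_frame("scene"); a=cv2.resize(f["pixels"][150:310,260:460,::-1],None,fx=2.4,fy=2.4)
g=grab_frame("wrist"); b=cv2.resize(g["pixels"][:,:,::-1],None,fx=.5,fy=.5)
t=grab_frame("top")
o=np.zeros((384,800,3),np.uint8);o[:,:480]=a;o[:240,480:]=b;cv2.imwrite("pics/p1.png",o)
s=state();print(s["eef_pos"],s["wrist_force"]); e=np.array(s["eef_pos"]);print(proj(f,[e-[0,0,.008]]),[landmark_of(q,"pad_right")[0] for q in(f,g,t)],proj(t,[.4398,-.303,.167]),proj(g,[.4398,-.303,.167]))
E
```

```text
[ 0.44097554 -0.30160399  0.20153442] [-0.33042752 -0.33979385  0.86382508]
[[328.6201981  240.44605768]] [{'position': [253.5, 328.2], 'score': 0.84}, {'position': [288.4, 321.6], 'score': 0.75}, {'position': [262.2, 372.9], 'score': 0.91}] [[369.25908554 260.09759284]] [[317.4210874  287.17884698]]
```

View pics/p1.png

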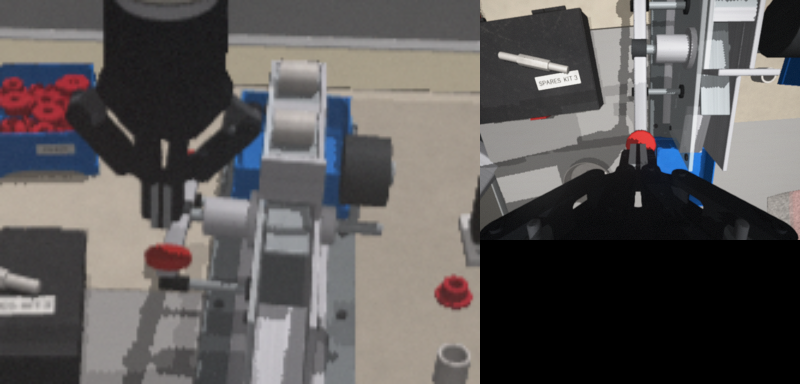

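The wrist view shows the red pad straight under and ahead of the fingertip (wrist pixel about 321,288). I press it now.

Emit:
carry_out(commands=[[-1, 0, 0, -10, 0], [-1, 0, 0, -10, 0], [-1, 0, 0, -8, 0], [-1, 0, 0, -8, 0], [-1, 0, 0, -8, 0], [-1, 0, 0, -8, 0], [-1, 0, 0, -8, 0], [-1, 0, 0, -8, 0], [-1, 0, 0, -8, 0], [-1, 0, 0, 0, 0], [-1, 0, 0, 0, 0], [-1, 0, 0, 0, 0]])

```text
time_s: 6.23
eef_pos: [0.4398, -0.3013, 0.1234]
ee_rot: [3.141, -0.0, 0.709]
wrist_force: [0.1, -0.4, 0.6]
opening: 0.001
```

```bash
python3 - <<'E'
from h import *
f=grab_frame("scene"); cv2.imwrite("pics/p2.png",cv2.resize(f["pixels"][150:310,260:460,::-1],None,fx=2.4,fy=2.4))
for n in("pad_left","pad_right"):
    print(n,landmark_of(f,n)[:2])
E
```

```text
pad_left [{'position': [224.1, 379.1], 'score': 0.65}, {'position': [216.5, 238.2], 'score': 0.48}]
pad_right [{'position': [284.9, 326.7], 'score': 0.69}]
```

View pics/p2.png

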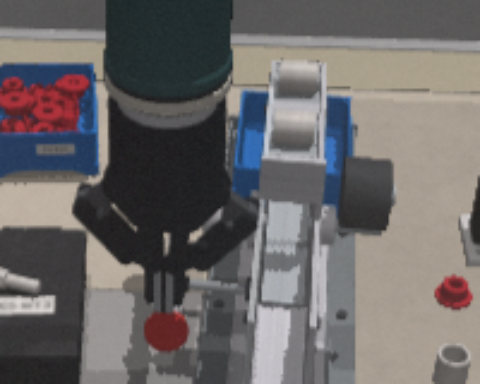

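The gate has tipped: the right pad is now low at pixel (327,285), where the +0.31 model puts it (285). Next I lift and move above the gap between the sleeves, at about (0.631, −0.2475).

Emit:
carry_out(commands=[[-1, 0, 0, 35, 0], [-1, 0, 0, 35, 0], [-1, 0, 0, 35, 0], [-1, 0, 0, 32, 0], [-1, 32, 9, 0, 0], [-1, 32, 9, 0, 0], [-1, 32, 9, 0, 0], [-1, 32, 9, 0, 0], [-1, 32, 9, 0, 0], [-1, 31, 9, 0, 0], [-1, 0, 0, 0, 0], [-1, 0, 0, 0, 0]])

```text
time_s: 7.38
eef_pos: [0.6319, -0.2464, 0.26]
ee_rot: [3.141, -0.0, 0.711]
wrist_force: [-0.7, -0.1, 0.0]
opening: -0.0
```

Emit:
carry_out(commands=[[-1, 0, 0, -20, 0], [-1, 0, 0, -20, 0], [-1, 0, 0, 0, 0], [-1, 0, 0, 0, 0]])

```text
time_s: 7.72
eef_pos: [0.6287, -0.2471, 0.2196]
ee_rot: [-3.139, 0.001, 0.708]
wrist_force: [0.4, -0.3, -0.3]
opening: -0.001
```

```bash
python3 - <<'E'
from h import *
np.set_printoptions(precision=4,suppress=True)
f=grab_frame("scene"); a=cv2.resize(f["pixels"][130:290,280:447,::-1],None,fx=2.4,fy=2.4)
g=grab_frame("wrist"); b=cv2.resize(g["pixels"][120:440,140:473,::-1],None,fx=1.2,fy=1.2)
o=np.zeros((384,800,3),np.uint8);o[:,:a.shape[1]]=a[:384];o[:,400:400+b.shape[1]]=b[:384,:400];cv2.imwrite("pics/p3.png",o)
s=state();print(s["eef_pos"],s["ee_rot"],s["wrist_force"])
for q in(f,g):
  for n in("sleeve_front_mid","sleeve_rear_mid","mouth","pad_left"):
    z=.166 if n in("mouth","pad_left") else .1765
    for l in landmark_of(q,n)[:2]: print(n,l["score"],l["position"],onz(q,l["position"],z))
  print(proj(q,[[.6045,-.27,.1765],[.658,-.225,.1765],[.566,-.302,.166],list(np.array(s["eef_pos"])-[0,0,.008])]))
E
```

```text
[ 0.6305 -0.2478  0.2216] [ 3.1404 -0.0004  0.7082] [ 0.2611 -0.2599  0.0973]
sleeve_front_mid 0.81 [204.9, 381.6] [ 0.5951 -0.2744  0.1765]
sleeve_rear_mid 0.54 [182.3, 383.8] [ 0.6525 -0.2261  0.1765]
mouth 0.63 [224.5, 379.4] [ 0.5604 -0.3029  0.166 ]
pad_left 0.94 [189.3, 338.5] [ 0.5832 -0.1747  0.166 ]
[[383.3829 201.8556]
 [385.3628 181.0237]
 [381.2465 222.9908]
 [385.7199 174.3183]]
sleeve_rear_mid 0.85 [213.1, 309.5] [ 0.6548 -0.2233  0.1765]
mouth 0.94 [391.6, 313.7] [ 0.5653 -0.3024  0.166 ]
pad_left 0.62 [250.4, 168.4] [ 0.5846 -0.1778  0.166 ]
[[314.9246 330.2971]
 [316.0132 210.6716]
 [313.8732 390.5364]
 [314.831  306.4268]]
```

View pics/p3.png

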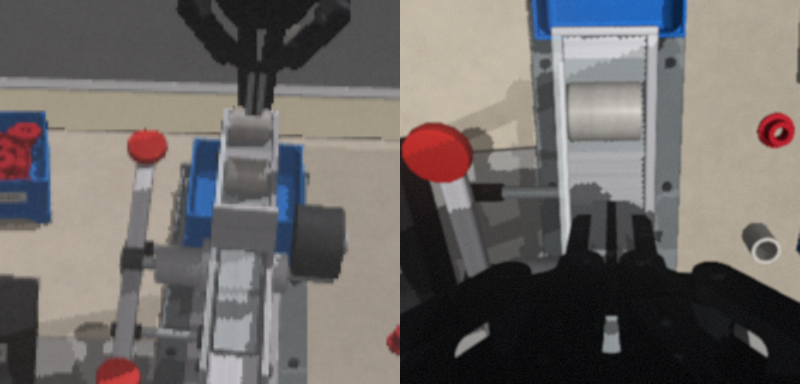

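The wrist view shows the fingers over the ledge centreline, with the rear sleeve at about (309,213). It sits about 34 mm ahead of the TCP, so there is room on both sides. I lower into the gap.

Emit:
carry_out(commands=[[-1, 0, 0, -15, 0], [-1, 0, 0, -12, 0], [-1, 0, 0, -8, 0], [-1, 0, 0, -5, 0], [-1, 0, 0, 0, 0], [-1, 0, 0, 0, 0]])

```text
time_s: 8.72
eef_pos: [0.6305, -0.2471, 0.1799]
ee_rot: [-3.141, 0.0, 0.709]
wrist_force: [-0.4, -0.2, -0.0]
opening: -0.001
```

Emit:
carry_out(commands=[[-1, -4, -3.4, 0, 0], [-1, -4, -3.4, 0, 0], [-1, -4, -3.4, 0, 0], [-1, -4, -3.4, 0, 0], [-1, -4, -3.4, 0, 0], [-1, -4, -3.4, 0, 0], [-1, -4, -3.4, 0, 0], [-1, -4, -3.4, 0, 0], [-1, 0, 0, 0, 0]])

```text
time_s: 9.47
eef_pos: [0.5975, -0.2752, 0.1802]
ee_rot: [-3.141, 0.001, 0.708]
wrist_force: [0.3, 0.9, 0.1]
opening: -0.004
```

Emit:
carry_out(commands=[[-1, -4, -3.4, 0, 0], [-1, -4, -3.4, 0, 0], [-1, 0, 0, 0, 0], [-1, 0, 0, 0, 0], [-1, 0, 0, 0, 0]])

```text
time_s: 9.88
eef_pos: [0.5907, -0.2811, 0.1803]
ee_rot: [-3.142, -0.0, 0.709]
wrist_force: [0.1, 0.8, 1.1]
opening: 0.002
```

```bash
cat > look.py <<'E'
from h import *
import sys
np.set_printoptions(precision=4,suppress=True)
f=grab_frame("scene"); a=cv2.resize(f["pixels"][150:410,300:460,::-1],None,fx=2.2,fy=2.2)
g=grab_frame("top"); b=cv2.resize(g["pixels"][130:330,270:470,::-1],None,fx=2,fy=2)
o=np.zeros((572,760,3),np.uint8);o[:,:352]=a;o[:400,355:755]=b;cv2.imwrite("pics/"+sys.argv[1],o)
s=state();print(s["eef_pos"],s["wrist_force"])
for q in(f,g):
  for n in("sleeve_front_mid","sleeve_rear_mid"):
    for l in landmark_of(q,n)[:3]: print(n,l["score"],l["position"],onz(q,l["position"],.1765),onz(q,l["position"],.023))
E
python3 look.py p4.png
```

```text
[ 0.5908 -0.281   0.1803] [ 0.0292 -0.1952  0.9514]
sleeve_front_mid 0.5 [292.4, 373.7] [ 0.4222 -0.4213  0.1765] [ 0.5435 -0.3173  0.023 ]
sleeve_rear_mid 0.41 [180.9, 383.0] [ 0.655  -0.2217  0.1765] [ 0.8376 -0.0651  0.023 ]
sleeve_front_mid 0.7 [252.9, 405.9] [ 0.4554 -0.3801  0.1765] [ 0.4828 -0.4028  0.023 ]
sleeve_front_mid 0.4 [240.5, 211.3] [0.4735 0.0349 0.1765] [0.5032 0.0642 0.023 ]
sleeve_rear_mid 0.59 [159.0, 334.8] [ 0.6615 -0.2256  0.1765] [ 0.7147 -0.2289  0.023 ]
```

View pics/p4.png

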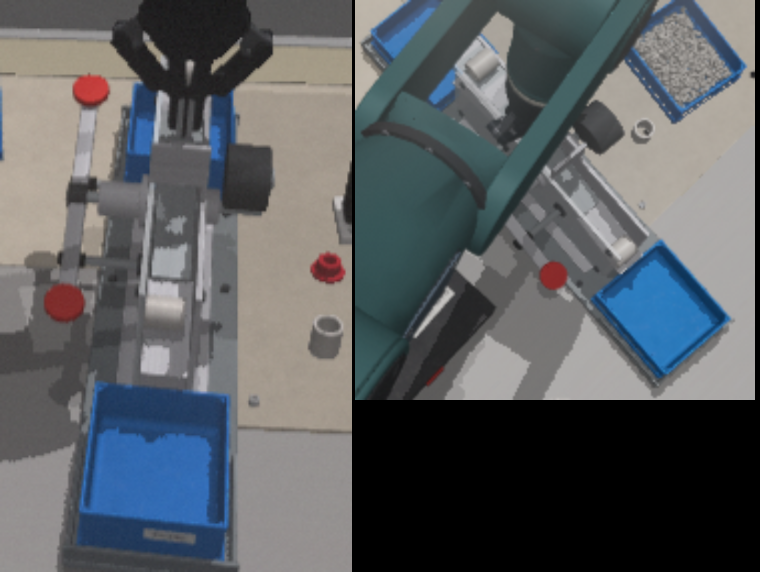

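The front sleeve went through the mouth and was on the right ramp in this frame, rolling towards the right box (scene pixel about 374,292). Now I lift and go behind the rear sleeve.

Emit:
carry_out(commands=[[-1, 0, 0, 25, 0], [-1, 0, 0, 30, 0], [-1, 22.5, 19, 0, 0], [-1, 22.5, 19, 0, 0], [-1, 22.5, 19, 0, 0], [-1, 22.5, 19, 0, 0], [-1, 0, 0, 0, 0], [-1, 0, 0, 0, 0], [-1, 0, 0, -15, 0], [-1, 0, 0, 0, 0], [-1, 0, 0, 0, 0]])

```text
time_s: 11.1
eef_pos: [0.679, -0.2056, 0.2193]
ee_rot: [-3.139, 0.002, 0.708]
wrist_force: [-0.3, -0.1, -0.2]
opening: 0.001
```

```bash
python3 look.py p5.png; python3 - <<'E'
from h import *
g=grab_frame("wrist"); b=cv2.resize(g["pixels"][:,:,::-1],(373,280)); o=cv2.imread("pics/p5.png"); o=np.vstack([o[:400,:760],np.zeros((190,760,3),np.uint8)]);o[:400,355:]=0;o[:280,370:743]=b;cv2.imwrite("pics/p5.png",o)
s=state()
for n in("sleeve_front_mid","sleeve_rear_mid"):
    for l in landmark_of(g,n)[:2]:
        p=onz(g,l["position"],.1765);print("wrist",n,l["score"],p,(p-s["eef_pos"])[:2]@[.762,.648],(p-s["eef_pos"])[:2]@[.648,-.762])
E
```

```text
[ 0.6801 -0.2059  0.2206] [0.1668 0.3749 0.2997]
sleeve_front_mid 0.69 [384.5, 364.4] [ 0.2941 -0.5285  0.1765] [ 0.3817 -0.4527  0.023 ]
sleeve_rear_mid 0.51 [180.7, 384.1] [ 0.657  -0.2226  0.1765] [ 0.8402 -0.0663  0.023 ]
sleeve_front_mid 0.72 [302.7, 432.4] [ 0.3507 -0.4347  0.1765] [ 0.365  -0.4643  0.023 ]
sleeve_rear_mid 0.67 [158.5, 336.1] [ 0.6627 -0.2284  0.1765] [ 0.7161 -0.2321  0.023 ]
```

View pics/p5.png

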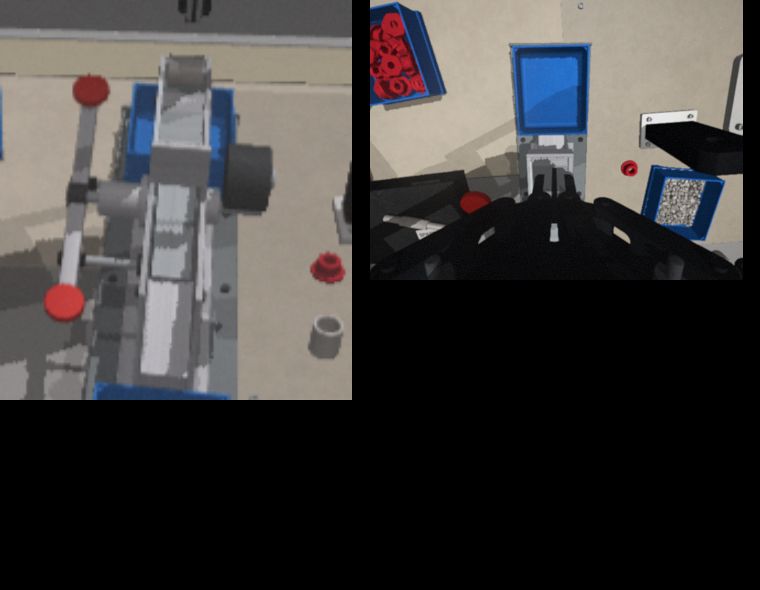

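The front sleeve is now in the right box (network point at scene pixel 364,384). The rear sleeve is still in its nest. I back off 3 mm more for clearance, lower and push.

Emit:
carry_out(commands=[[-1, 2.5, 2, 0, 0], [-1, 0, 0, 0, 0], [-1, 0, 0, -15, 0], [-1, 0, 0, -12, 0], [-1, 0, 0, -8, 0], [-1, 0, 0, -5, 0], [-1, 0, 0, 0, 0], [-1, 0, 0, 0, 0]])

```text
time_s: 12.22
eef_pos: [0.683, -0.203, 0.1798]
ee_rot: [-3.141, 0.0, 0.709]
wrist_force: [0.1, -0.6, -0.4]
opening: -0.001
```

Emit:
carry_out(commands=[[-1, -4, -3.4, 0, 0], [-1, -4, -3.4, 0, 0], [-1, -4, -3.4, 0, 0], [-1, -4, -3.4, 0, 0], [-1, -4, -3.4, 0, 0], [-1, -4, -3.4, 0, 0], [-1, -4, -3.4, 0, 0], [-1, -4, -3.4, 0, 0], [-1, -4, -3.4, 0, 0], [-1, -4, -3.4, 0, 0], [-1, -4, -3.4, 0, 0]])

```text
time_s: 13.13
eef_pos: [0.6387, -0.2409, 0.1802]
ee_rot: [-3.141, 0.0, 0.709]
wrist_force: [-0.3, 0.7, -0.2]
opening: 0.003
```

Emit:
carry_out(commands=[[-1, -4, -3.4, 0, 0], [-1, -4, -3.4, 0, 0], [-1, -4, -3.4, 0, 0], [-1, -4, -3.4, 0, 0], [-1, -4, -3.4, 0, 0], [-1, -4, -3.4, 0, 0], [-1, -4, -3.4, 0, 0], [-1, -4, -3.4, 0, 0], [-1, -4, -3.4, 0, 0], [-1, -4, -3.4, 0, 0], [-1, -4, -3.4, 0, 0], [-1, 0, 0, 0, 0]])

```text
time_s: 14.13
eef_pos: [0.5942, -0.2787, 0.1802]
ee_rot: [-3.141, 0.001, 0.708]
wrist_force: [-0.1, 0.1, -0.2]
opening: 0.001
```

Emit:
carry_out(commands=[[-1, -4, -3.4, 0, 0], [-1, 0, 0, 0, 0], [-1, 0, 0, 0, 0], [-1, 3, 2.6, 15, 0], [-1, 0, 0, 30, 0], [-1, 0, 0, 35, 0], [-1, 20, 17, 20, 0], [-1, 20, 17, 0, 0], [-1, 20, 17, 0, 0], [-1, 0, 0, 0, 0], [-1, 0, 0, 0, 0], [-1, 0, 0, 0, 0]])

```text
time_s: 15.13
eef_pos: [0.6537, -0.2276, 0.2798]
ee_rot: [-3.141, 0.001, 0.709]
wrist_force: [-0.1, -0.1, -0.0]
opening: -0.004
```

```bash
python3 look.py p6.png;python3 - <<'E'
from h import *
f=grab_frame("scene")
for n in("box_right","box_left","pad_left","pad_right"): print(n,[(l["position"],l["score"]) for l in landmark_of(f,n)[:2]])
E
```

```text
[ 0.6533 -0.2282  0.2799] [ 0.0879 -0.2281 -0.2983]
sleeve_front_mid 0.46 [385.0, 362.1] [ 0.2914 -0.5271  0.1765] [ 0.3783 -0.451   0.023 ]
sleeve_rear_mid 0.86 [360.9, 367.4] [ 0.3236 -0.5048  0.1765] [ 0.419  -0.4228  0.023 ]
sleeve_front_mid 0.63 [156.2, 307.9] [ 0.6666 -0.1664  0.1765] [ 0.7205 -0.1623  0.023 ]
sleeve_front_mid 0.48 [301.3, 434.4] [ 0.3538 -0.4389  0.1765] [ 0.3684 -0.469   0.023 ]
sleeve_rear_mid 0.7 [281.0, 421.8] [ 0.3959 -0.4131  0.1765] [ 0.4159 -0.44    0.023 ]
box_right [([374.4, 369.7], 0.93)]
box_left [([222.4, 381.4], 0.74)]
pad_left [([185.4, 339.7], 0.68)]
pad_right [([285.6, 328.3], 0.78), ([219.9, 239.0], 0.15)]
```

View pics/p6.png

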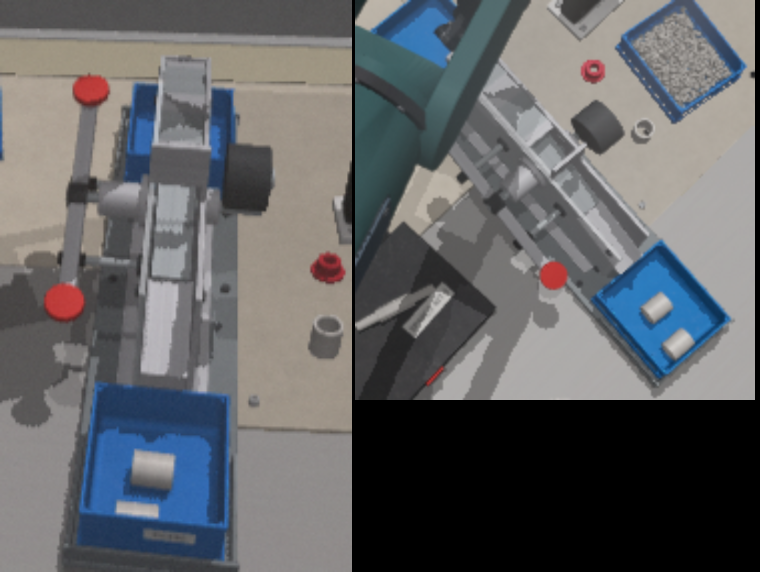

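Both sleeves lie in the right box (scene pixels about 367,361 and 362,385). The left pad is high, the boxes have not moved, and the arm is clear. A short wait lets things settle, then I hand in.

Emit:
carry_out(commands=[[-1, 0, 0, 0, 0], [-1, 0, 0, 0, 0], [-1, 0, 0, 0, 0], [-1, 0, 0, 0, 0], [-1, 0, 0, 0, 0], [-1, 0, 0, 0, 0]])

```text
time_s: 16.18
eef_pos: [0.6541, -0.2277, 0.2803]
ee_rot: [-3.141, -0.0, 0.709]
wrist_force: [0.2, 0.1, 0.3]
opening: -0.003
```

```bash
python3 -c "
from rig import *
print(close_job())"
```

```text
the job is handed in; nothing more can be done
None
```

The chute now feeds the right box and both sleeves are in it. I handed the job in at about 16 s of the 51 s allowed; no verdict was reported.

- **What I did:** I pressed the high right pad with the shut fingertips until the gate tipped on to its other stop. Then I pushed the front sleeve, and after it the rear one, along the ledge into the mouth.
- **Last checks:** The last pictures showed both sleeves lying in the right box, the left pad high and the right pad low. The box landmarks were where they had been at the start, and the arm was raised clear with no force on the wrist.
- **What disagreed:** In the last top view, the network's best match for the front sleeve was a false one near the left box. Its second match, and the pictures themselves, put that sleeve in the right box.
- **Not measured:** I only judged the bystanders by eye; those in the last picture looked undisturbed, and the screw tray and oil bottle were outside it.

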